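# Hang the pipette back on the crowded rack

### The arm

A 6-joint arm with a two-finger parallel gripper is mounted at the origin on the work surface. World frame = base frame: x ahead of the robot, y to its left, z up, the work surface at z = 0. Lengths are in mm, angles in degrees, forces in N, time in s.
With the tool pointing down it reaches from about 350 to 725 mm from the base axis. Payload 6 kg.
Tool frame: the origin (TCP) lies at the very end of the fingers, on their centre line; the grasp point (between the pads) lies 19 mm behind it; y points along the fingers, x is the direction in which the jaws open and shut, and the axes are right-handed (so a half turn about y gives the same grasp; the last joint's range is limited). The gripper opens to 85 mm and grips with 20 to 120 N. Pads are 22 mm wide; open, the fingers measure 114 mm over their backs; the gripper's body (76 mm by 85 mm) begins 54 mm behind the grasp point. The pads swing forward as they close: fully open they stand 13 mm farther back than shut.
Start: joints at [93.49, 2.303, 4.859, 0, -92.561, -19.12], TCP at [161.631, 577.797, 231.261] pointing down, gripper open.
Joint ranges: [-146.85, 146.85], [-73.84, 115.35], [-62.03, 85.46], [-188.31, 113.3], [-161.28, -10.13], [-171.36, 171.36]. Speed limits (degrees/s): [147.25, 147.25, 172.46, 180, 180, 180].

### API

Orientations are given as a 3x3 rotation matrix whose columns are the frame's x, y, z axes.
In Python, from workcell import bot gives the robot as it stands.
- The arm moves only by the tool move_arm, never from a script. Its argument "commands" is a list of rows, each a list of 7 numbers: the shift along the tool's x, y, z in mm, then the turn, a rotation vector about the tool's x, y, z in degrees, then the opening, from 0 (shut) to 1 (fully open). A call has exactly 5 rows; each row is the pose to reach, as a shift and turn from the pose commanded when the call began, along the tool's axes at that moment; what a row does not reach only later rows make up. A row lasts 1/8 s, in which the tool goes at most 62.5 mm and 10.7 degrees, less where a joint would pass 70% of its speed; a pose out of reach is approached as far as the arm can. A call with a gripper value outside its range is refused whole. The fingers move at their own pace and stop on an object; the grip force is fixed at half the most. Time passes only in rows, so rows that repeat a pose let the fingers close, or fill a call up. It gives the time, the measured TCP pose, the force and the opening at its end, in the units of the state.
- bot.read_state(): the state, without advancing time (a new reading comes with each control period).
- bot.read_camera(name): name is "scene" or "side" or "wrist"; returns the picture (420x560x3 uint8, red, green, blue); there is no depth.
- bot.camera_model(name): a dict with "vertical_fov" (degrees; the focal length in pixels is half the picture's height over the tangent of half this angle, whatever the lens; pixels are square), "cx", "cy" (the principal point, pixels), "rvec" (rotation vector, rad) and "tvec" (3), from world to camera coordinates, as OpenCV has them. Camera axes: x right, y down, z forward; pixel columns grow to the right and rows downward; lengths in mm; the calibration is good to about 2 mm. A picture is of the moment at which its call begins: read the wrist's pose just before it. camera_model takes no time and is no camera call; for the wrist camera it gives the pose at the moment of the call.
- bot.hand_in(): hands the job in, once; it reports no verdict.
The state is a dict: "time_s": time; "joint_positions": joint angles; "joint_velocities": joint speeds; "tau": joint torques, N m; "tool_pos": TCP position; "ee_rot": TCP orientation; "wrist_force": force on the tool from outside, world axes, zero at the start; "ft_torque": the same for the moment, N m; "width": finger opening in mm.
Only numpy, scipy, OpenCV 4.12 (cv2) and the standard library are available. Lean on these libraries where they do the work, as an engineer would, in place of code of your own. Each camera call takes 0.05 s, during which the arm holds its last target.

### The job

Take the pipette that lies in the sloped rest and hang it upright on the one empty fork of the pipette rack, its shaft between the two prongs and its collar fully down on both of them, behind the front lips, then let go. Lower it home rather than dropping it, and do not knock the pipettes hanging beside it, the tip box or the bottle.

Things in the scene. Friction and masses are not known exactly. Their poses are not given: they have to be found in the camera images.
- handle (a point): Grip point on the axis of the white pipette to be hung (198 mm long, 0.09-0.18 kg). z: axis, tip to head; y: across the flat sides of the handle, 28 mm apart, for the fingers; x: to the finger hook, 11 mm out, 22-30 mm above here. Handle (24 mm in x) from -32 to +38 mm along z, 16 mm plunger button up to +48. Weight centred about 50 mm below here.
- collar (a point): Centre of the underside of the same pipette's collar (32 mm in x, 50 in y, 8 thick), 40 mm below handle along the axis, same axes. It rests on the prongs when hung. Below it: round shaft 22 mm in diameter for 52 mm, then a thin tip (15 mm tapering to 6) to 110 mm below.
- rest: Fixed grey sloped rest, foot 170 x 75 mm, origin under its centre on the bench. The pipette starts in it leaning 45 deg, head up towards +x, hook side underneath. Its shaft lies in a trough (36 mm wide, open above) just below the collar; an 18 mm wide pad bears the handle from below, so the flat sides are free. Grip point about 136 mm up. Lift it straight up to get it out.
- fork_free: The rack's empty fork (fixed, a middle place), origin: seat centre on the prongs' top face, 150 mm up. x: from the open mouth (robot's side) to the rear rail; y across. Two prongs 9 mm wide, 10 thick, 32 mm gap for the shaft, front ends at x -26. Front lips 6 mm high at x -25 to -20; rear stop 6 mm high from x +20: the collar drops between. Forks are 90 mm apart in y.
- rack: Fixed rack: grey foot 150 x 420 x 12 mm, end posts at y +-195, x +44 mm, rail along y at x 34 to 54 mm, top 146 mm up. Origin on the bench below the middle of the row; the four like forks stand at x 0, y +-45 and +-135 mm, same axes; all but one are taken.
- tip_box: Bystander: closed grey and white tip box 87 x 122 x 68 mm, loose on the bench; origin at the centre of its underside.
- reagent: Bystander: amber bottle, 60 mm diameter, 130 mm high, standing loose; origin at the centre of its underside.
- pip_a_collar (a point): Bystander: a like pipette hanging loose on the rack (26 mm wide handle, on one end fork). Point at the centre of the underside of its 50 mm wide collar, 150 mm above the bench; its head ends at most 88 mm above this point. z up.
- pip_m_collar (a point): Bystander: a like pipette hanging loose on the rack (28 mm wide handle, on the middle fork beside the empty one). Point at the centre of the underside of its 50 mm wide collar, 150 mm above the bench; its head ends at most 88 mm above this point. z up.
- pip_b_collar (a point): Bystander: a like pipette hanging loose on the rack (30 mm wide handle, on the other end fork). Point at the centre of the underside of its 50 mm wide collar, 150 mm above the bench; its head ends at most 88 mm above this point. z up.
There are look-alikes about, which are no part of the job. Leave any black, blue or green look-alike of the part that bears handle alone.

How it is judged:
By the outcome, as a careful person would: the job done as asked, in the order asked, and still so for the second after the job is handed in, with the robot touching nothing.
It also fails if it takes over 45 s, if anything falls off the work surface, if the arm or the gripper's body presses on something with over 40 N, if the wrist force passes 120 N, or if a joint passes its speed limit or range.

## Working session

There is one attempt and no reset: what is moved stays moved. The work goes in short steps, Python scripts to look and compute and a tool call to move; the robot and the scene stay as the last step left them, time stands still between calls to the robot, and variables do not carry over. Pictures are saved under pics/ and viewed, and the job is handed in when it is done.

Besides the shell and the picture viewer there is one more tool, called as name(argument=value, ...) on one line, values as JSON. move_arm: Moves the arm, as the interface text tells. Its arguments: {"type":"object","properties":{"commands":{"type":"array","items":{"type":"array","items":{"type":"number"}}}},"required":["commands"]}

```bash
ls; mkdir -p pics; cat > h.py <<'E'
import numpy as np, cv2, json
from workcell import bot
def cam(n):
    m=bot.camera_model(n); R,_=cv2.Rodrigues(np.array(m['rvec'],float)); t=np.array(m['tvec'],float).ravel()
    f=210/np.tan(np.radians(m['vertical_fov']/2)); K=np.array([[f,0,m['cx']],[0,f,m['cy']],[0,0,1]])
    return K,R,t,m
def proj(c,P):
    K,R,t=c[:3]; q=(K@(R@np.atleast_2d(P).T+t[:,None])); return (q[:2]/q[2]).T
def ray(c,uv):
    K,R,t=c[:3]; d=R.T@np.linalg.inv(K)@np.array([uv[0],uv[1],1.]); return -R.T@t, d/np.linalg.norm(d)
def onz(c,uv,z):
    o,d=ray(c,uv); return o+d*(z-o[2])/d[2]
def tri(cs,uvs):
    A=np.zeros((3,3));b=np.zeros(3)
    for c,uv in zip(cs,uvs):
        o,d=ray(c,uv);M=np.eye(3)-np.outer(d,d);A+=M;b+=M@o
    return np.linalg.solve(A,b)
def snap(n,name):
    im=bot.read_camera(n); cv2.imwrite(f'pics/{name}.png',im[:,:,::-1]); return im
E
python3 - <<'E'
from h import *
for n in ['scene','side','wrist']:
    m=bot.camera_model(n); print(n,m)
    snap(n,n+'0')
print(bot.read_state())
E
```

```text
pics
scene {'vertical_fov': 50.70187798160564, 'cx': 273.3227370862288, 'cy': 214.10579623416675, 'rvec': array([ 2.43059158,  0.90788038, -0.28782988]), 'tvec': array([-394.27910928, -207.47196212, 1519.88797027])}
side {'vertical_fov': 49.5397289815734, 'cx': 277.20925680422226, 'cy': 212.51904527034506, 'rvec': array([ 2.22508546, -0.08889264,  0.02725221]), 'tvec': array([-517.08398161,  110.95155349, 1344.42035582])}
wrist {'vertical_fov': 71.34678700242213, 'cx': 284.36531058656755, 'cy': 210.7308900192595, 'rvec': array([-1.79128774,  2.35936834,  0.31720269]), 'tvec': array([600.01841955, -33.70118475, 377.40397699])}
{'time_s': 0.15, 'joint_positions': array([ 9.34880449e+01,  2.32903269e+00,  4.81395801e+00, -1.91512265e-02,
       -9.25610313e+01, -1.91201753e+01]), 'joint_velocities': array([ 0.06948329, -0.20159329,  0.13894315,  0.1099016 , -0.07892368,
        0.06691184]), 'tau': array([-1.96865498e-03, -3.68623459e+01,  3.47688103e+01,  6.93621084e+00,
       -4.39554293e-03,  6.35755555e-06]), 'tool_pos': array([161.54373509, 577.57317557, 230.51115424]), 'ee_rot': array([[-2.69445561e-01, -2.52485266e-04,  9.63015590e-01],
       [-9.63014656e-01, -1.34615701e-03, -2.69445653e-01],
       [ 1.36440125e-03, -9.99999062e-01,  1.19569019e-04]]), 'wrist_force': array([-0.60336658,  0.03947906, -0.60429448]), 'ft_torque': array([-0.01680199,  0.03863228, -0.02097029]), 'width': 85.51342862094212}
```

View pics/scene0.png

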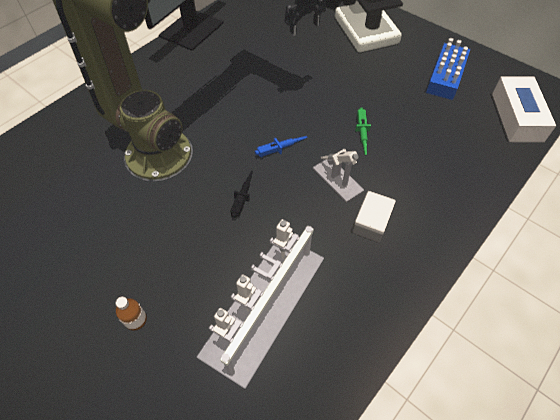

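View pics/side0.png

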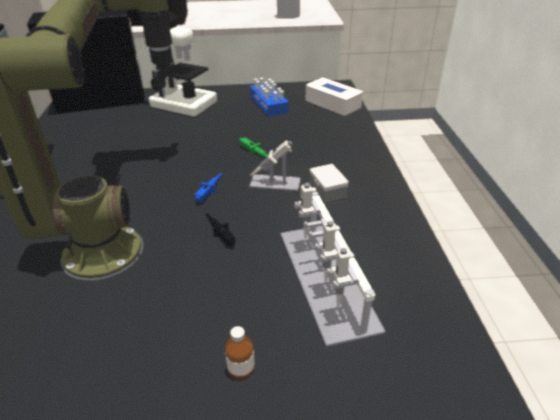

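View pics/wrist0.png

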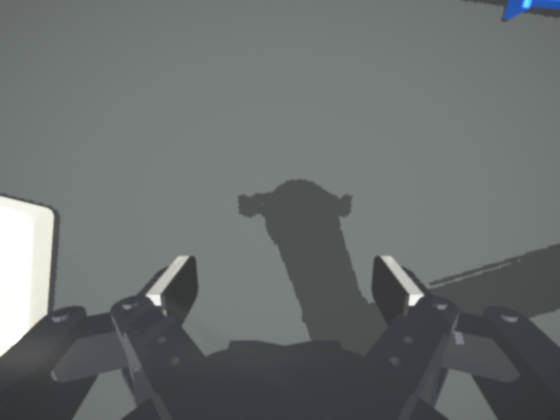

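Candidates for the pipette in the scene picture:
- White pipette in the sloped rest at (343,160). This is the one I want.
- Green look-alike at (362,130), blue at (280,147) and black at (241,195), all lying on the bench.
- White ones already hanging at (284,232), (245,288) and (224,320).

The empty fork is at about (268,264). Next I'll crop in close.

```bash
python3 - <<'E'
import cv2,numpy as np
a=cv2.imread('pics/scene0.png');b=cv2.imread('pics/side0.png')
def c(im,x,y,w,h,s,n):cv2.imwrite(n,cv2.resize(im[y:y+h,x:x+w],None,fx=s,fy=s,interpolation=cv2.INTER_CUBIC))
c(a,300,135,100,75,8,'pics/c1.png');c(b,240,130,100,75,8,'pics/c2.png')
c(a,190,210,140,105,5.7,'pics/c3.png');c(a,190,285,140,105,5.7,'pics/c3b.png');c(b,270,170,120,90,6.6,'pics/c4.png')
E
```

```text
(no output)
```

View pics/c1.png

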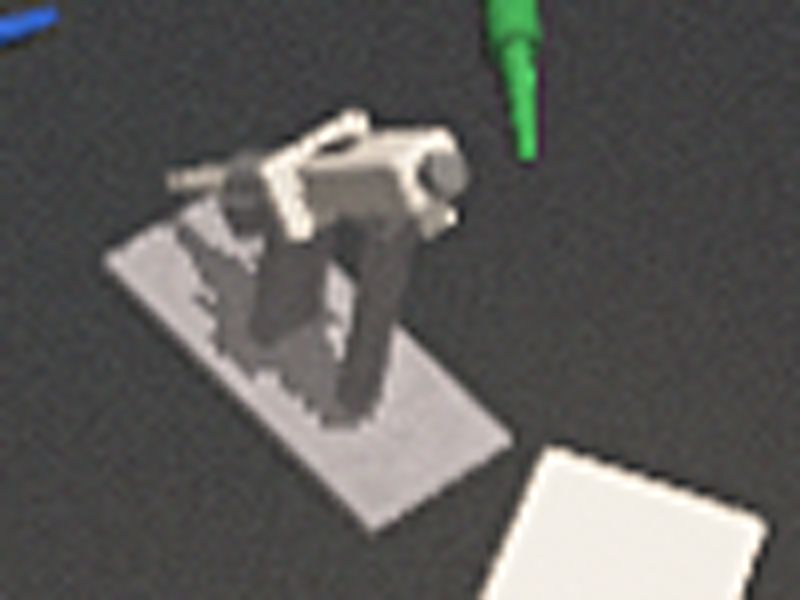

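View pics/c2.png

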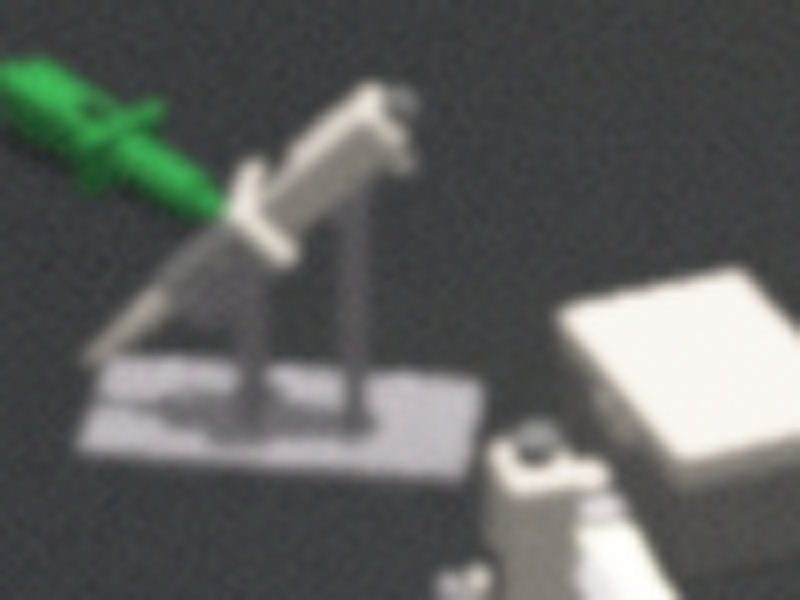

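View pics/c3.png

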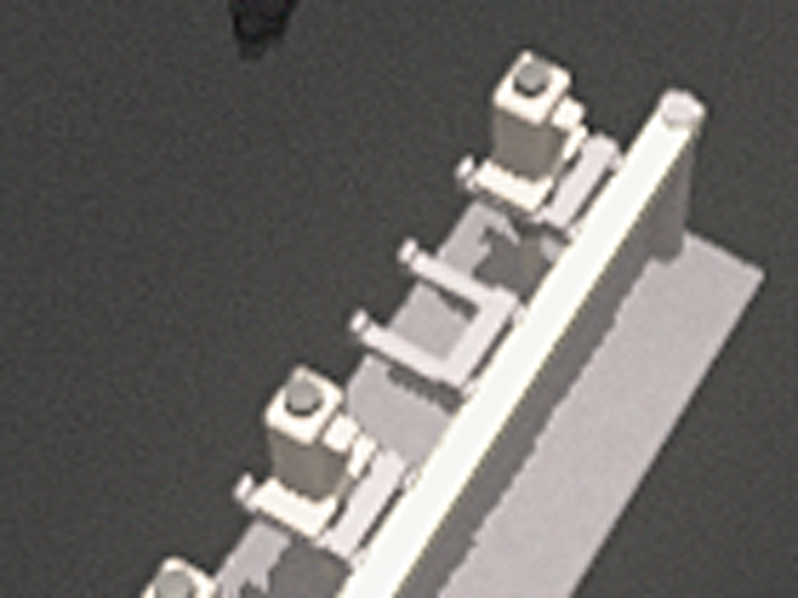

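View pics/c4.png

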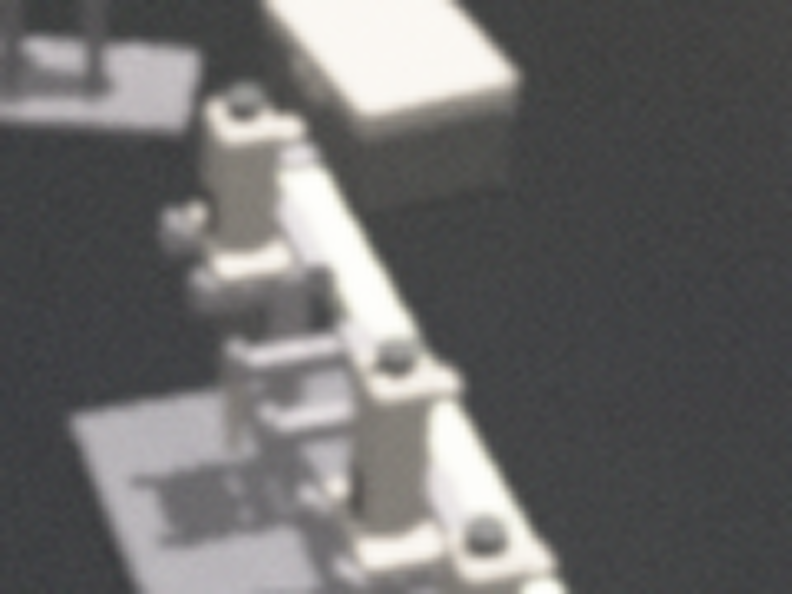

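View pics/c3b.png

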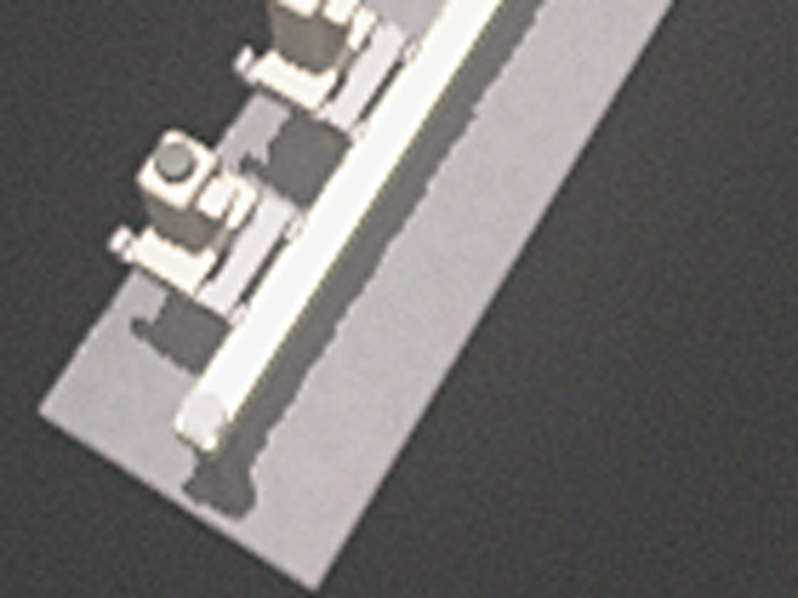

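```bash
cat > fit.py <<'E'
from h import *
from scipy.optimize import least_squares
S,D=cam('scene'),cam('side')
def u(x0,y0,s,p): return np.array([x0+(p[0]+.5)/s-.5,y0+(p[1]+.5)/s-.5])
def T(q,P): 
    c,s=np.cos(q[2]),np.sin(q[2]); return np.array([q[0]+c*P[0]-s*P[1],q[1]+s*P[0]+c*P[1],P[2]])
def fit(obs,q0,extra=0):
    def r(q):
        return np.concatenate([ (proj(c,T(q,P(q) if callable(P) else P))[0]-uv) for c,P,uv in obs])
    f=least_squares(r,q0,loss='soft_l1'); print('q',f.x[:2],np.degrees(f.x[2]),f.x[3:]); print(np.round(f.fun.reshape(-1,2),1).tolist()); return f.x
E
cat > f1.py <<'E'
from fit import *
c1=lambda x,y:u(300,135,8,(x,y)); c2=lambda x,y:u(240,130,8,(x,y))
for c,uv in [(S,c1(104,258)),(S,c1(372,532)),(S,c1(512,440)),(D,c2(105,360)),(D,c2(78,455)),(D,c2(462,478)),(D,c2(485,382))]: print(np.round(onz(c,uv,0),1))
c3=lambda x,y:u(190,210,5.7,(x,y)); c3b=lambda x,y:u(190,285,5.7,(x,y))
print('rack')
for uv in [c3(765,272),c3b(38,410),c3b(315,590)]: print(np.round(onz(S,uv,12),1))
for uv in [c3(410,250),c3(362,320)]: print(np.round(onz(S,uv,156),1))
for uv in [c3(683,108),c3b(205,410)]: print(np.round(onz(S,uv,146),1))
E
python3 f1.py
```

```text
[437.5 297.7   0. ]
[604.1 257.9   0. ]
[620.1 330.7   0. ]
[456.2 369.6   0. ]
[442.  293.8   0. ]
[607.9 260.8  -0. ]
[626.5 335.4   0. ]
rack
[675.8  48.6  12. ]
[ 603.3 -388.9   12. ]
[ 749.6 -363.2   12. ]
[ 586.  -112.6  156. ]
[ 593.2 -152.1  156. ]
[628.7  29.7 146. ]
[ 696.  -356.2  146. ]
```

```bash
cat > f2.py <<'E'
from fit import *
c1=lambda x,y:u(300,135,8,(x,y)); c2=lambda x,y:u(240,130,8,(x,y))
g=lambda a,b:(lambda q:(a,b,q[3]))
print('rest');
obs=[(S,g(-85,-37.5),c1(104,258)),(S,g(85,-37.5),c1(372,532)),(S,g(85,37.5),c1(512,440)),
(D,g(-85,37.5),c2(105,360)),(D,g(-85,-37.5),c2(78,455)),(D,g(85,-37.5),c2(462,478)),(D,g(85,37.5),c2(485,382))]
q=fit(obs,[540,310,-.21,8]); fit(obs[:3],[540,310,-.21,8]);
c3=lambda x,y:u(190,210,5.7,(x,y)); c3b=lambda x,y:u(190,285,5.7,(x,y)); c4=lambda x,y:u(270,170,6.6,(x,y))
f=lambda s1,s2:(lambda q:(q[3]+s1*75,s2*210,12))
print('rack')
obs=[(S,f(1,1),c3(765,272)),(S,f(-1,-1),c3b(38,410)),(S,f(1,-1),c3b(315,590)),
(S,(-23,65.5,156),c3(410,250)),(S,(-23,24.5,156),c3(362,320)),(S,(44,195,146),c3(683,108)),(S,(44,-195,146),c3b(205,410)),
(D,(-26,65.5,155),c4(228,350)),(D,(-26,24.5,155),c4(262,410)),(D,f(-1,1),c4(75,418))]
q=fit(obs,[600,-150,.17,20]); print('fork',T(q,(0,45,150)))
E
python3 f2.py
```

```text
rest
q [531.81651808 309.76235241] -12.6528095258891 [4.46386246]
[[-0.3, 0.7], [0.2, 0.3], [0.4, 0.2], [0.2, -0.4], [-0.4, -0.7], [-0.2, -0.0], [-0.7, 0.2]]
q [529.67069528 313.25144566] -13.339577759743293 [1.30246761]
[[-0.0, 0.1], [-0.2, -0.1], [0.2, 0.0]]
rack
q [ 619.90205425 -172.77569409] 9.986825064125512 [20.29929629]
[[0.8, -0.2], [-0.3, -0.2], [0.2, 0.1], [0.1, -0.1], [-0.2, 0.1], [-0.4, 0.8], [0.0, 0.6], [0.1, -0.6], [-0.3, 0.1], [-0.7, -1.4]]
fork [ 612.09807683 -128.45754954  150.        ]
```

```bash
cat > f3.py <<'E'
from fit import *
c1=lambda x,y:u(300,135,8,(x,y)); c2=lambda x,y:u(240,130,8,(x,y))
b=tri([S,D],[c1(447,172),c2(403,100)]); t=tri([S,D],[c1(172,182),c2(90,355)])
print(b,t,np.linalg.norm(b-t),(b-t)/np.linalg.norm(b-t)); print('handle',t+(b-t)*150/198)
# fit model: handle pos, yaw ; axis 45deg
def P(q,z):
    c,s=np.cos(q[3]),np.sin(q[3]); return np.array(q[:3])+z*np.array([c,s,1])/2**.5
def r(q):
    o=[]
    for z,a,d in [(48,c1(447,172),c2(403,100)),(-150,c1(172,182),c2(90,355))]:
        o+=[proj(S,P(q,z))[0]-a,proj(D,P(q,z))[0]-d]
    return np.concatenate(o)
f=least_squares(r,[540,310,136,-.2]);print(f.x,np.degrees(f.x[3]),f.fun.round(1))
E
python3 f3.py
```

```text
[584.30604143 296.30417329 167.49094101] [449.18767968 324.99944518  32.16670754] 193.37279662568852 [ 0.69874545 -0.14839353  0.69981009]
handle [551.55007495 303.26060284 134.68506623]
[ 5.51571758e+02  3.02574511e+02  1.35471215e+02 -2.37246646e-01] -13.593231503808433 [-0.1  0.2 -0.  -0.4  0.3  0.2 -0.3  0.2]
```

```bash
cat >> h.py <<'E'
from scipy.spatial.transform import Rotation as Rot
def Rt(yaw,tilt):  # tool rotation: x=-Y(yaw), pointing down, then tilted about tool x
    c,s=np.cos(np.radians(yaw)),np.sin(np.radians(yaw))
    R=np.array([[s,0,c],[-c,0,s],[0,-1,0]],float)
    return R@Rot.from_rotvec([np.radians(tilt),0,0]).as_matrix()
def rel(p,R):
    s=bot.read_state(); R0=s['ee_rot']; p0=s['tool_pos']
    print('t',s['time_s'],'tcp',p0.round(1),'w',round(s['width'],1),'F',s['wrist_force'].round(1),'j',s['joint_positions'].round(0))
    print('shift',(R0.T@(np.array(p)-p0)).round(1),'turn',np.degrees(Rot.from_matrix(R0.T@R).as_rotvec()).round(2))
E
python3 -c "
from h import *
rel([551.5,303,231],Rt(-13,0))"
```

```text
t 0.15 tcp [161.5 577.6 230.5] w 85.5 F [-0.6  0.  -0.6] j [ 93.   2.   5.  -0. -93. -19.]
shift [ 1.593e+02 -2.000e-01  4.495e+02] turn [-0.01 -2.63  0.08]
```

move_arm(commands=[[18,0,50,0,0,0,1],[37,0,104,0,0,0,1],[56,0,158,0,-1,0,1],[75,0,212,0,-2,0,1],[94,0,265,0,-2.6,0,1]])

```text
time_s: 0.78
tool_pos: [392.7, 414.6, 231.1]
ee_rot: [[-0.225, -0.0, 0.974], [-0.974, -0.0, -0.225], [0.0, -1.0, -0.0]]
wrist_force: [0.7, 1.6, -0.3]
width: 85.4
```

```bash
python3 -c "
from h import *
rel([551.5,303,231],Rt(-13,0))"
```

```text
t 0.775 tcp [392.7 414.6 231.1] w 85.4 F [ 0.7  1.6 -0.3] j [ 67.  -2.   0.  -0. -93.  10.]
shift [7.300e+01 1.000e-01 1.798e+02] turn [0.01 0.01 0.01]
```

move_arm(commands=[[20,0,50,0,0,0,1],[40,0,100,0,0,0,1],[60,0,148,0,0,0,1],[73,0,180,0,0,0,1],[73,0,180,0,0,0,1]])

```text
time_s: 1.4
tool_pos: [551.7, 302.4, 230.1]
ee_rot: [[-0.229, -0.001, 0.973], [-0.973, -0.001, -0.229], [0.002, -1.0, -0.001]]
wrist_force: [-0.3, -0.2, 0.1]
width: 85.3
```

```bash
python3 -c "
from h import *
c=cam('wrist');snap('wrist','w1')
rel([551.5,303,116.5],Rt(-13,0))
P=np.array([551.5,303,135.5]);a=np.array([.689,-.159,.707]);y=np.array([.225,.974,0])
for n,z,o in [('h',0,0),('btn',48,0),('collar+',-32,25),('collar-',-32,-25),('tip',-150,0)]: print(n,proj(c,P+a*z+y*o).round(0))
print(np.array(-c[1].T@c[2]))
"
```

```text
t 1.45 tcp [550.9 303.4 230.4] w 85.7 F [ 0.3 -1.2 -0. ] j [ 47.   7.   9.  -0. -93.  30.]
shift [1.000e-01 1.139e+02 8.000e-01] turn [ 0.05 -0.15  0.07]
h [[284. 213.]]
btn [[284. 180.]]
collar+ [[258. 230.]]
collar- [[311. 230.]]
tip [[284. 270.]]
[617.25073166 287.70181265 372.087631  ]
```

View pics/w1.png

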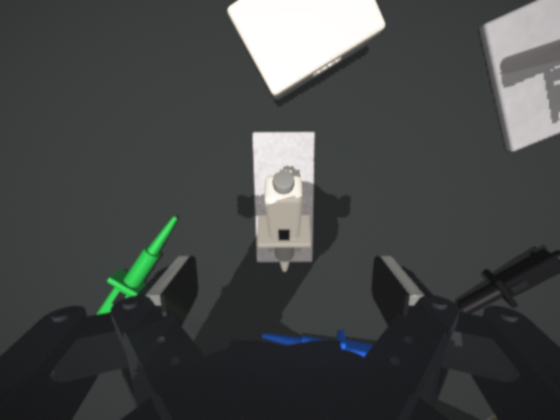

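The wrist view agrees with the prediction: button at (284,180), collar spanning x 257–312 on row 230, tip at (285,268). Going down.

move_arm(commands=[[0,30,0,0,0,0,1],[0,60,0,0,0,0,1],[0,85,0,0,0,0,1],[0,103,0.5,0,0,0,1],[0,113,0.5,0,0,0,1]])

```text
time_s: 2.08
tool_pos: [550.3, 304.4, 117.5]
ee_rot: [[-0.225, -0.001, 0.974], [-0.974, -0.001, -0.225], [0.001, -1.0, -0.0]]
wrist_force: [0.6, 0.2, 0.4]
width: 85.4
```

```bash
python3 -c "
from h import *
snap('wrist','w2');snap('side','s2')
rel([551.5,303,116.5],Rt(-13,0))
a=cv2.imread('pics/side'[:6]+'ide0.png') if 0 else cv2.imread('pics/s2.png')
cv2.imwrite('pics/s2c.png',cv2.resize(a[110:200,230:350],None,fx=6,fy=6,interpolation=2))
"
```

```text
t 2.175 tcp [550.4 304.1 117.5] w 85.2 F [-0.4 -0.4 -0.3] j [ 47.   8.  -1.  -0. -81.  30.]
shift [0.9 1.  1.3] turn [ 0.04 -0.01  0.06]
```

View pics/w2.png

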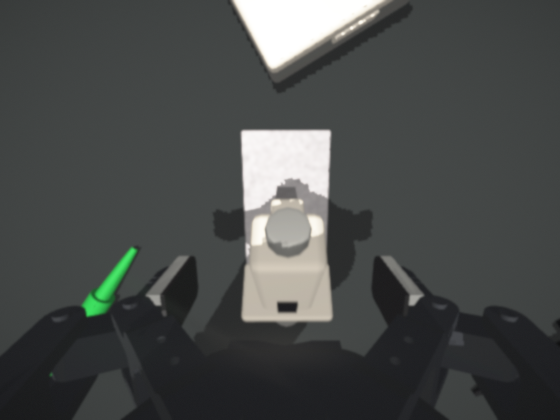

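View pics/s2c.png

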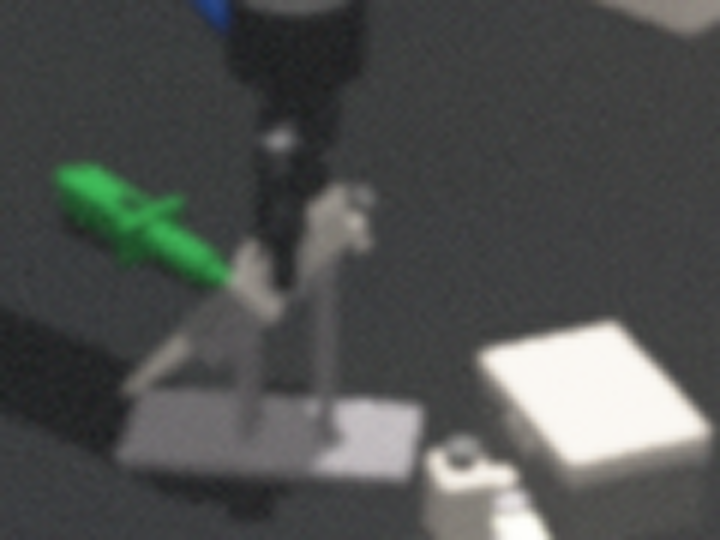

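```bash
python3 -c "
from h import *
c=cam('wrist');
P=np.array([551.5,303,135.5]);a=np.array([.689,-.159,.707]);y=np.array([.225,.974,0]);x=np.cross(y,a)
for n,z,o,k in [('h',0,0,0),('btn',48,0,0),('collar+',-32,25,-16),('collar-',-32,-25,-16),('head+',38,14,-12),('head-',38,-14,-12)]: print(n,proj(c,P+a*z+y*o+k*x).round(0))
"
```

```text
h [[287. 276.]]
btn [[289. 232.]]
collar+ [[240. 323.]]
collar- [[333. 323.]]
head+ [[247. 277.]]
head- [[330. 277.]]
```

move_arm(commands=[[1,0.5,3.5,0,0,0,1],[1,0.5,3.5,0,0,0,0.2],[1,0.5,3.5,0,0,0,0],[1,0.5,3.5,0,0,0,0],[1,0.5,3.5,0,0,0,0]])

```text
time_s: 2.8
tool_pos: [554.2, 302.4, 118.2]
ee_rot: [[-0.225, 0.0, 0.974], [-0.974, 0.0, -0.225], [-0.0, -1.0, 0.0]]
wrist_force: [-1.0, -0.5, 0.8]
width: 27.4
```

move_arm(commands=[[0,0,0,0,0,0,0],[0,0,0,0,0,0,0],[0,0,0,0,0,0,0],[0,-2,0,0,0,0,0],[0,-6,0,0,0,0,0]])

```text
time_s: 3.42
tool_pos: [553.7, 301.9, 122.9]
ee_rot: [[-0.226, -0.002, 0.974], [-0.974, -0.001, -0.226], [0.002, -1.0, -0.001]]
wrist_force: [0.2, -0.2, -1.7]
width: 27.3
```

```bash
python3 -c "
from h import *
snap('wrist','w3')
rel([553,303,260],Rt(-13,0))
"
```

```text
t 3.475 tcp [554.1 302.1 123.9] w 27.4 F [ 0.5  0.2 -0.5] j [ 47.   8.  -0.   0. -82.  30.]
shift [  -0.5 -136.1   -1.2] turn [ 0.01 -0.04  0.03]
```

View pics/w3.png

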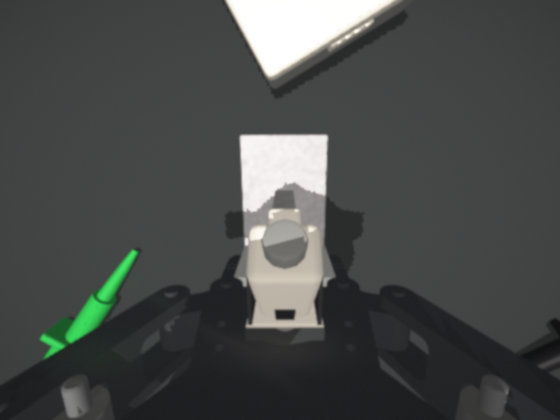

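move_arm(commands=[[0,-20,0,0,0,0,0],[0,-50,0,0,0,0,0],[0,-85,0,0,0,0,0],[0,-120,0,0,0,0,0],[0,-150,0,0,0,0,0]])

```text
time_s: 4.1
tool_pos: [554.2, 302.1, 277.1]
ee_rot: [[-0.226, 0.002, 0.974], [-0.974, 0.001, -0.226], [-0.002, -1.0, 0.002]]
wrist_force: [0.7, -0.1, -1.7]
width: 27.0
```

```bash
python3 -c "
from h import *
snap('wrist','w4');snap('scene','sc4');snap('side','s4')
rel([553,303,300],Rt(-13,0))
for n,x,y in [('sc4',280,80),('s4',220,70)]:
  a=cv2.imread(f'pics/{n}.png'); cv2.imwrite(f'pics/{n}c.png',cv2.resize(a[y:y+120,x:x+150],None,fx=5,fy=5,interpolation=2))
"
```

```text
t 4.25 tcp [554.7 302.5 277.2] w 27.4 F [ 0.1 -0.2 -2.7] j [ 47.   8.  15.   0. -97.  30.]
shift [ -0.2 -22.8  -1.7] turn [-0.18 -0.04 -0.22]
```

View pics/w4.png

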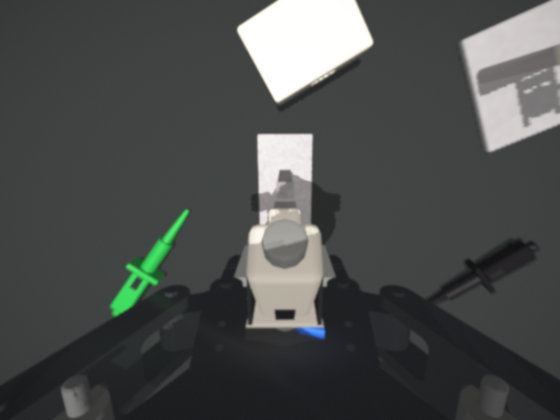

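View pics/sc4c.png

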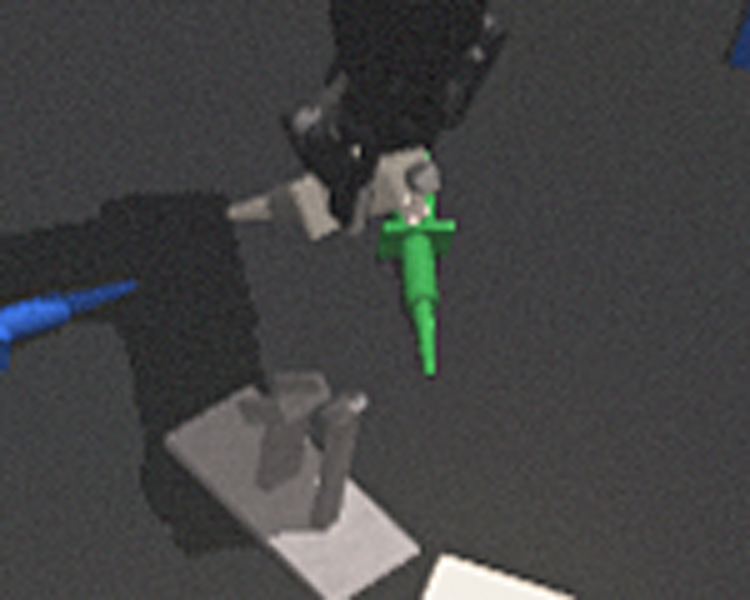

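View pics/s4c.png

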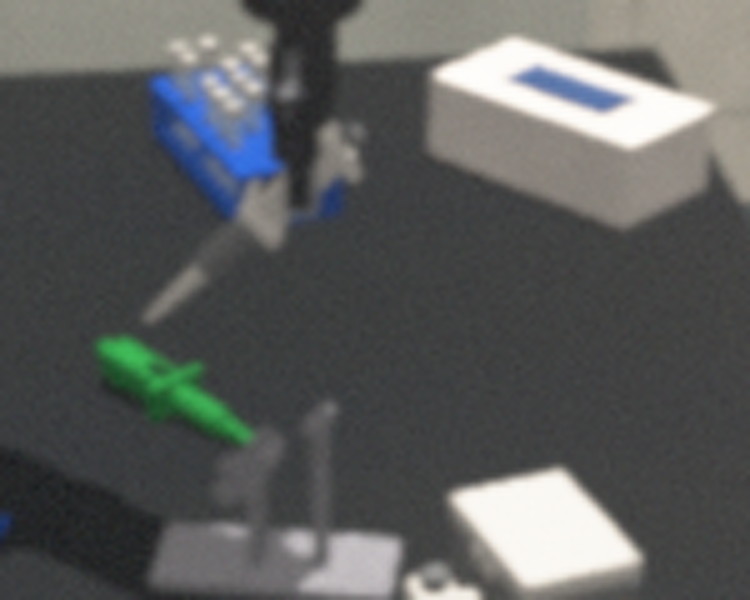

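```bash
cat > f4.py <<'E'
from fit import *
W=cam('wrist');s=bot.read_state();R0,p0=s['ee_rot'],s['tool_pos']
a=lambda x,y:u(280,80,5,(x,y)); d=lambda x,y:u(220,70,5,(x,y))
# pipette in tool: x_p,y_p,z_p for tilt th (45 nominal): axes z=(0,-sin,cos), y=-x_tool, x=y cross z
def pt(q,l):
    th=np.radians(q[3]); z=np.array([0,-np.sin(th),np.cos(th)]); y=np.array([-1.,0,0]); x=np.cross(y,z)
    return p0+R0@(np.array(q[:3])+l[0]*x+l[1]*y+l[2]*z)
obs=[(W,(0,0,48),(285,244),.3),(W,(-16,25,-32),(247,327),.3),(W,(-16,-25,-32),(323.5,327),.3),
(S,(0,0,48),a(427,178),1),(S,(0,0,-150),a(231,213),1),(D,(0,0,48),d(356,133),1),(D,(0,0,-150),d(148,320),1)]
def r(q): return np.concatenate([w*(proj(c,pt(q,l))[0]-uv) for c,l,uv,w in obs])
f=least_squares(r,[0,-19,0,45]);print(f.x.round(2));print(f.fun.reshape(-1,2).round(1).tolist())
f=least_squares(lambda q:r(q)[:6],[0,-19,0,45]);print('wrist only',f.x.round(2));
f=least_squares(lambda q:r(q)[6:],[0,-19,0,45]);print('ext only',f.x.round(2));
E
python3 f4.py
```

```text
[ -0.55 -17.11  -2.68  45.24]
[[-0.2, -0.4], [-2.6, 0.3], [2.0, 0.4], [-0.7, 0.7], [-0.1, 1.2], [-0.5, -0.3], [-0.6, 0.3]]
wrist only [ -0.05  15.11 -21.87  38.11]
ext only [ -2.53 -17.32  -2.39  44.79]
```

```bash
cat >> h.py <<'E'
OFF=np.array([0,-17.2,-2.6]) # handle in tool
def tcp_for(h,yaw,tilt,off=OFF):
    R=Rt(yaw,tilt); return np.array(h)-R@off,R
E
python3 -c "
from h import *
print(onz(cam('scene'),(132,322),0))
p,R=tcp_for([464,-154,225],10,45); print(p); rel(p,R)"
```

```text
[ 4.01018433e+02 -4.38659434e+02  2.27373675e-13]
[ 477.78801196 -151.56880148  214.67624099]
t 4.25 tcp [554.7 302.5 277.2] w 27.4 F [ 0.1 -0.2 -2.7] j [ 47.   8.  15.   0. -97.  30.]
shift [460.   60.8  27.3] turn [ 44.16 -21.9    8.87]
```

move_arm(commands=[[40,0,0,4,-2,1,0],[85,2,0,9,-4.5,2,0],[135,4,0,13.5,-6.5,2.5,0],[185,8,5,18,-9,3.5,0],[230,12,12,22,-11,4.4,0]])

```text
time_s: 4.88
tool_pos: [513.0, 74.0, 260.9]
ee_rot: [[-0.023, 0.382, 0.924], [-0.999, 0.026, -0.036], [-0.038, -0.924, 0.381]]
wrist_force: [0.5, -0.2, -1.2]
width: 27.3
```

```bash
python3 -c "
from h import *
p,R=tcp_for([464,-154,225],10,45); rel(p,R)"
```

```text
t 4.875 tcp [513.   74.  260.9] w 27.3 F [ 0.5 -0.2 -1.2] j [ 39. -32. -27.  13. -76.  48.]
shift [227.9  23.4 -42. ] turn [ 22.31 -10.69   4.54]
```

```bash
python3 -c "
from h import *
p,R=tcp_for([506,-147,230],10,45); print(p);rel(p,R)"
```

```text
[ 519.78801196 -144.56880148  219.67624099]
t 4.875 tcp [513.   74.  260.9] w 27.3 F [ 0.5 -0.2 -1.2] j [ 39. -32. -27.  13. -76.  48.]
shift [219.8  35.   -1.6] turn [ 22.31 -10.69   4.54]
```

move_arm(commands=[[45,5,-12,5,-2.5,1,0],[90,12,-15,10,-5,2,0],[135,20,-12,15,-7.5,3,0],[180,28,-6,19,-9,4,0],[220,35,-1.5,22.3,-10.7,4.5,0]])

```text
time_s: 5.5
tool_pos: [519.3, -144.6, 219.4]
ee_rot: [[0.172, 0.697, 0.696], [-0.985, 0.121, 0.122], [0.001, -0.707, 0.707]]
wrist_force: [0.2, 0.8, -1.4]
width: 27.4
```

move_arm(commands=[[0,0,0,0,0,0,0],[0,0,0,0,0,0,0],[0,0,0,0,0,0,0],[0,0,0,0,0,0,0],[0,0,0,0,0,0,0]])

```text
time_s: 6.12
tool_pos: [520.5, -142.1, 220.6]
ee_rot: [[0.174, 0.695, 0.698], [-0.985, 0.123, 0.123], [-0.0, -0.708, 0.706]]
wrist_force: [0.4, 0.3, -1.5]
width: 27.1
```

```bash
python3 -c "
from h import *
snap('wrist','w5');snap('scene','sc5');snap('side','s5')
p,R=tcp_for([506,-147,230],10,45); rel(p,R)
for n,x,y in [('sc5',180,190),('s5',250,130)]:
  a=cv2.imread(f'pics/{n}.png'); cv2.imwrite(f'pics/{n}c.png',cv2.resize(a[y:y+120,x:x+150],None,fx=5,fy=5,interpolation=2))
"
```

```text
t 6.275 tcp [ 520.4 -142.8  220.6] w 27.5 F [ 1.   0.1 -2.2] j [  2. -44. -39.  -7. -51. 100.]
shift [ 1.6  0.  -1.3] turn [ 0.1  -0.06  0.04]
```

View pics/w5.png

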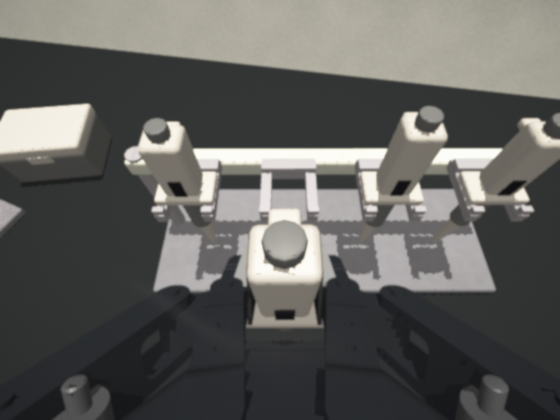

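View pics/sc5c.png

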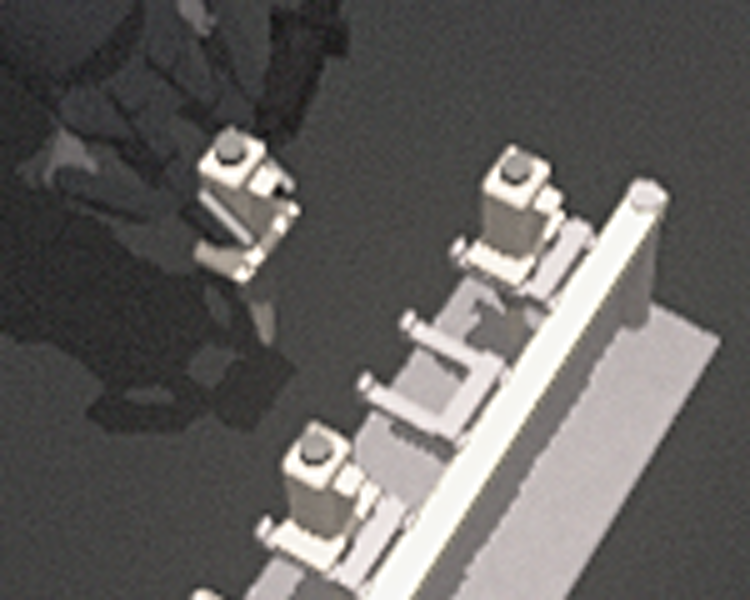

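View pics/s5c.png

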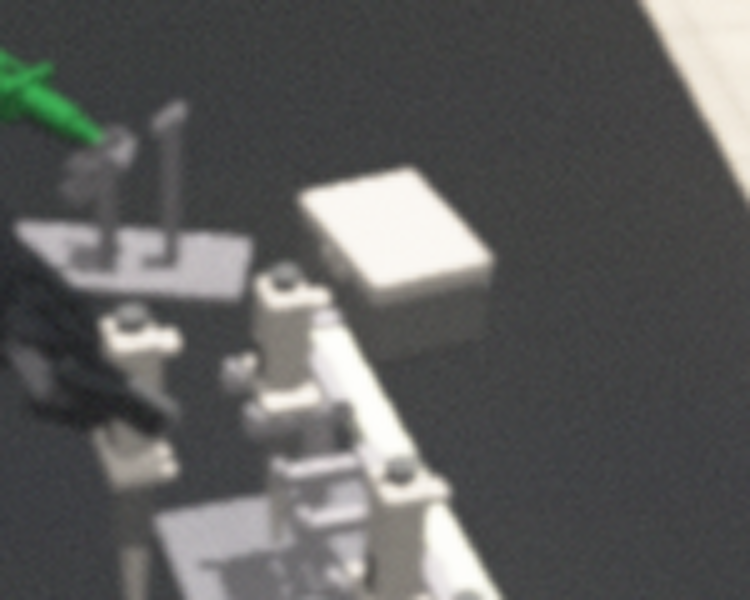

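The pipette hangs upright, about 110 mm in front of the empty fork, whose prongs show at wrist (266,195) and (312,195). I'll enlarge the fork to refine its position.

```bash
python3 -c "
import cv2
a=cv2.imread('pics/w5.png'); cv2.imwrite('pics/w5c.png',cv2.resize(a[130:340,200:380],None,fx=2.8*1.4,fy=2.8,interpolation=2) if 0 else cv2.resize(a[145:295,190:390],None,fx=4,fy=4,interpolation=2))
from h import *
c=cam('wrist')
import numpy as np
q=[619.9,-172.8,np.radians(10)]
cc,ss=np.cos(q[2]),np.sin(q[2])
for P in [(-26,20.5,150),(-26,-20.5,150),(-23,20.5,156),(-23,-20.5,156),(0,16,150),(0,-16,150)]:
  x,y=P[0],P[1]+45
  print(P,proj(c,[q[0]+cc*x-ss*y,q[1]+ss*x+cc*y,P[2]]).round(1))
"
```

```text
(-26, 20.5, 150) [[263.1 214.8]]
(-26, -20.5, 150) [[311.3 214.8]]
(-23, 20.5, 156) [[262.8 208.2]]
(-23, -20.5, 156) [[311.7 208.2]]
(0, 16, 150) [[269.2 189.3]]
(0, -16, 150) [[304.9 189.3]]
```

View pics/w5c.png

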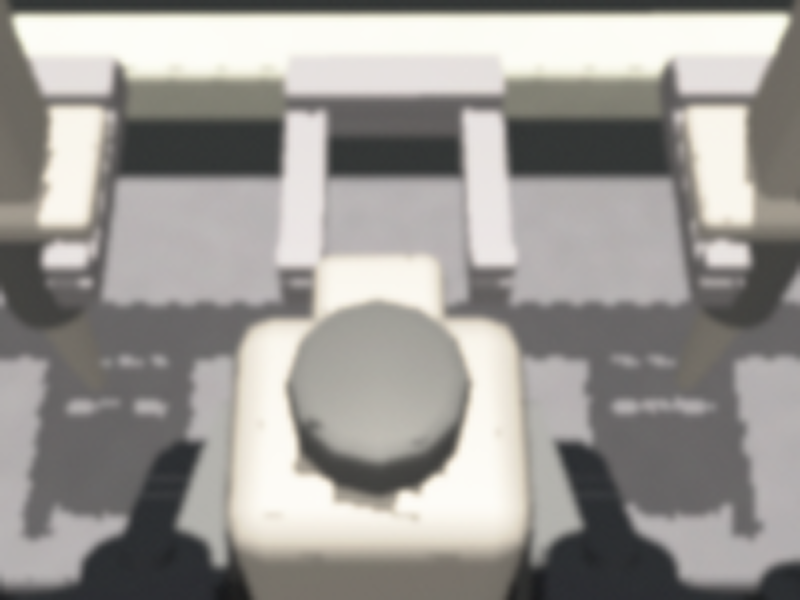

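```bash
cat > f5.py <<'E'
from fit import *
s=bot.read_state();R,p=s['ee_rot'],s['tool_pos']
h=p+R@OFF; z=R@np.array([0,-1,1])/2**.5
print('tool handle',h.round(1),'axis',z.round(3))
W=cam('wrist')
a=lambda x,y:u(180,190,5,(x,y)); d=lambda x,y:u(250,130,5,(x,y))
b=tri([S,D],[a(230,147),d(131,312)]); print('btn tri',b.round(1),'pred',(h+48*z).round(1))
print('pred px: btn S',proj(S,h+48*z),'obs',a(230,147),'D',proj(D,h+48*z),d(131,312),'W',proj(W,h+48*z))
print('tip S',proj(S,h-150*z),a(266,345),'W head corners', proj(W,h+38*z))
E
python3 f5.py
```

```text
tool handle [ 506.6 -145.2  230.9] axis [0.002 0.    1.   ]
btn tri [ 507.7 -145.   278.1] pred [ 506.7 -145.2  278.9]
pred px: btn S [[225.20342887 218.71417765]] obs [225.6 219. ] D [[275.35480418 191.77742165]] [275.8 192. ] W [[286.01077583 241.03082359]]
tip S [[232.81796219 257.46467861]] [232.8 258.6] W head corners [[285.89100029 252.22722814]]
```

```bash
python3 -c "
from h import *
F=np.array([611.8,-129.6,0]);X=np.array([np.cos(.1745),np.sin(.1745),0])
for k in (-55,0):
  p,R=tcp_for(F+k*X+[0,0,208],10,45); rel(p,R)"
```

```text
t 6.275 tcp [ 520.4 -142.8  220.6] w 27.5 F [ 1.   0.1 -2.2] j [  2. -44. -39.  -7. -51. 100.]
shift [ 2.8 52.5 20.2] turn [ 0.1  -0.06  0.04]
t 6.275 tcp [ 520.4 -142.8  220.6] w 27.5 F [ 1.   0.1 -2.2] j [  2. -44. -39.  -7. -51. 100.]
shift [ 2.7 91.3 59.2] turn [ 0.1  -0.06  0.04]
```

move_arm(commands=[[1,20,7,0,0,0,0],[2,35,13,0,0,0,0],[2.8,48,18,0,0,0,0],[2.8,52.5,20,0,0,0,0],[2.8,52.5,20,0,0,0,0]])

```text
time_s: 6.9
tool_pos: [571.1, -137.2, 197.2]
ee_rot: [[0.172, 0.695, 0.698], [-0.985, 0.121, 0.122], [-0.0, -0.709, 0.705]]
wrist_force: [0.1, -0.5, -2.0]
width: 27.3
```

```bash
python3 -c "
from h import *
snap('wrist','w6');snap('side','s6');snap('scene','sc6')
for n,x,y,w,h,k in [('w6',190,130,200,150,4),('sc6',180,190,150,120,5),('s6',250,160,150,120,5)]:
  a=cv2.imread(f'pics/{n}.png'); cv2.imwrite(f'pics/{n}c.png',cv2.resize(a[y:y+h,x:x+w],None,fx=k,fy=k,interpolation=2))
F=np.array([611.8,-129.6,0]);X=np.array([np.cos(.1745),np.sin(.1745),0])
for k in (-55,0):
  p,R=tcp_for(F+k*X+[0,0,208],10,45); rel(p,R)
c=cam('wrist');Y=np.array([-X[1],X[0],0]);s=bot.read_state();h=s['tool_pos']+s['ee_rot']@OFF
for k in (20.5,-20.5): print(proj(c,F-25*X+k*Y+[0,0,156]).round(1),proj(c,F+20*X+k*Y+[0,0,156]).round(1))
print('btn',proj(c,h+[0,0,48]).round(1))
"
```

```text
t 7.05 tcp [ 571.1 -137.4  198.1] w 27.5 F [ 0.1 -0.2 -1.1] j [  3. -35. -36.  -7. -44. 100.]
shift [-0.6  0.6  0.1] turn [ 0.06 -0.09  0.09]
t 7.05 tcp [ 571.1 -137.4  198.1] w 27.5 F [ 0.1 -0.2 -1.1] j [  3. -35. -36.  -7. -44. 100.]
shift [-0.7 39.5 39. ] turn [ 0.06 -0.09  0.09]
[[254.3 259.5]] [[257.2 203. ]]
[[314.4 259.4]] [[311.3 202.9]]
btn [[286.  241.2]]
```

View pics/w6c.png

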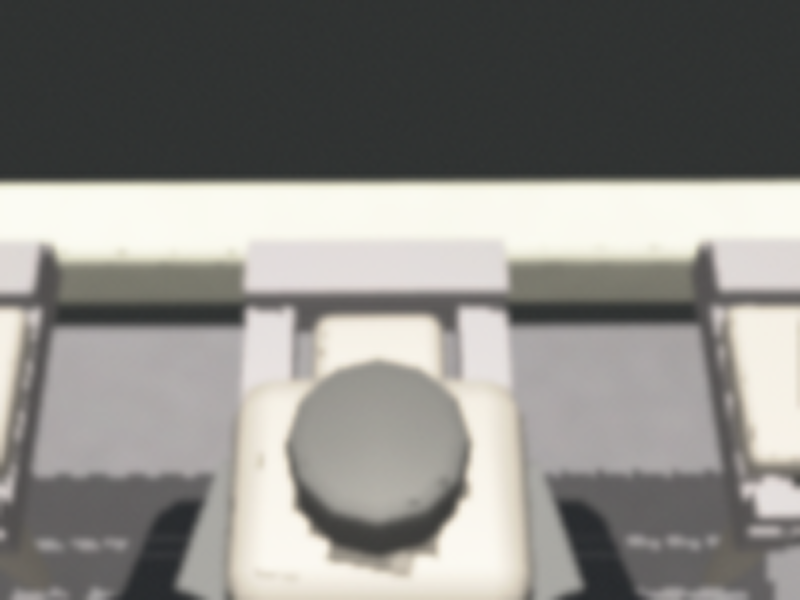

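View pics/sc6c.png

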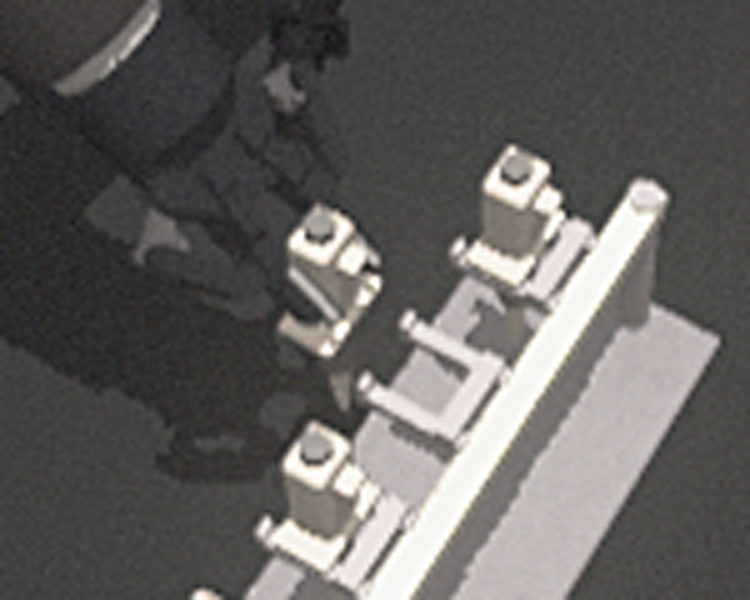

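View pics/s6c.png

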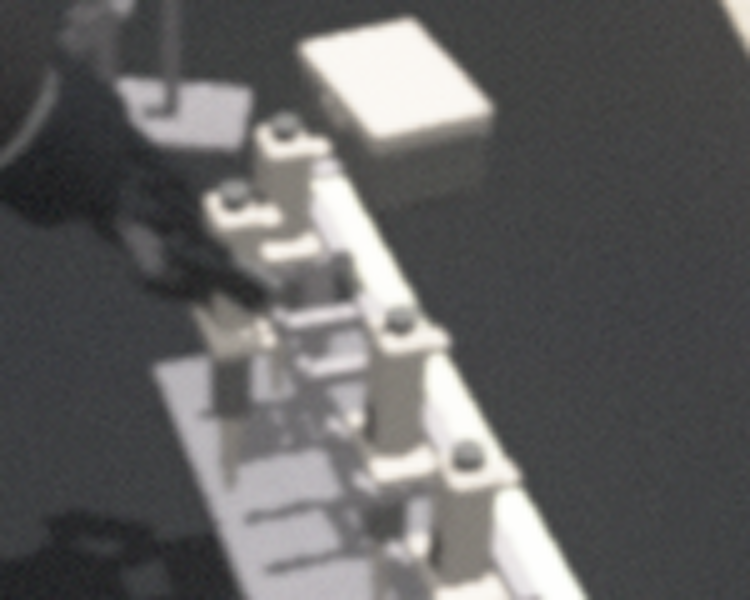

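Everything agrees to within about 1 mm: fork centre at column 284.1, button at 284.4. Moving in between the prongs with the collar above the lips.

move_arm(commands=[[0,9,9,0,0,0,0],[0,18,18,0,0,0,0],[0,27,27,0,0,0,0],[-0.3,35,35,0,0,0,0],[-0.3,39.5,39,0,0,0,0]])

```text
time_s: 7.68
tool_pos: [626.5, -127.2, 196.5]
ee_rot: [[0.172, 0.695, 0.699], [-0.985, 0.121, 0.122], [-0.0, -0.709, 0.705]]
wrist_force: [-0.2, -0.1, -1.4]
width: 27.0
```

```bash
cat > look.py <<'E'
import sys
from h import *
k0=sys.argv[1]; z=float(sys.argv[2])
snap('wrist','w'+k0);snap('side','s'+k0);snap('scene','sc'+k0)
for n,x,y,w,h,k in [('w'+k0,190,130,200,150,4),('sc'+k0,210,200,120,90,6),('s'+k0,270,170,120,90,6)]:
  a=cv2.imread(f'pics/{n}.png'); cv2.imwrite(f'pics/{n}c.png',cv2.resize(a[y:y+h,x:x+w],None,fx=k,fy=k,interpolation=2))
F=np.array([611.8,-129.6,0]);X=np.array([np.cos(.1745),np.sin(.1745),0])
p,R=tcp_for(F+[0,0,z],10,45); rel(p,R)
c=cam('wrist');Y=np.array([-X[1],X[0],0]);s=bot.read_state();h=s['tool_pos']+s['ee_rot']@OFF
print('handle',h)
for k in (20.5,-20.5): print(proj(c,F-25*X+k*Y+[0,0,156]).round(1),proj(c,F+20*X+k*Y+[0,0,156]).round(1))
print('btn',proj(c,h+[0,0,48]).round(1))
E
python3 look.py 7 190
```

```text
t 7.825 tcp [ 625.9 -127.4  196.6] w 27.4 F [-0.5  0.2 -1.5] j [  4. -26. -31.  -7. -40.  99.]
shift [ -0.3  11.8 -12.1] turn [ 0.15 -0.1   0.07]
handle [ 612.13350396 -129.78543725  206.91939115]
[[249.9 349.5]] [[253.8 274.1]]
[[320.2 349.4]] [[316. 274.]]
btn [[285.9 241.4]]
```

View pics/w7c.png

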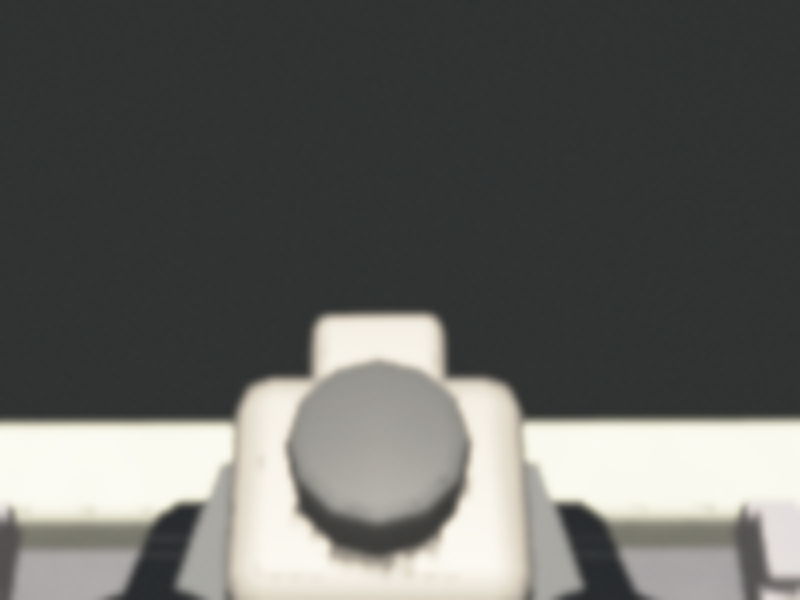

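View pics/sc7c.png

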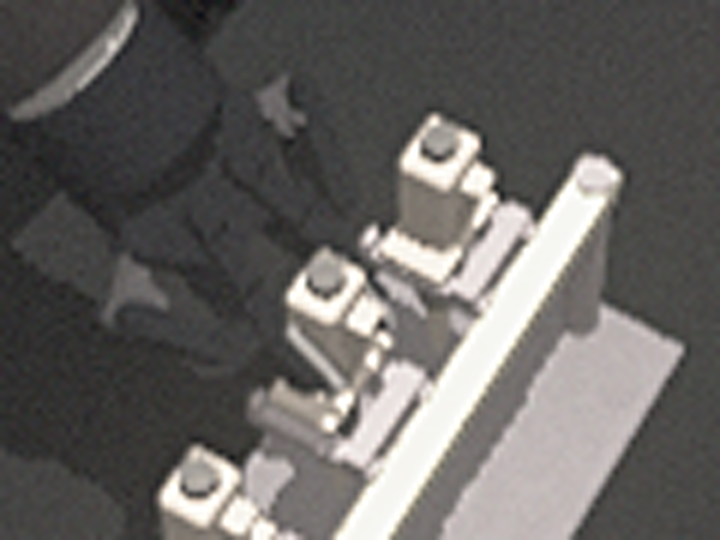

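View pics/s7c.png

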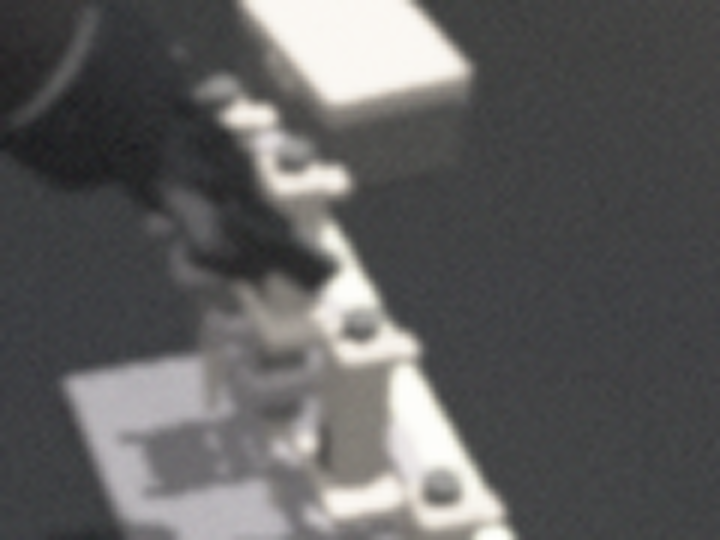

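move_arm(commands=[[-0.2,2,-2.3,0,0,0,0],[-0.2,4,-4.3,0,0,0,0],[-0.2,6,-6.3,0,0,0,0],[-0.2,7.5,-7.8,0,0,0,0],[-0.2,8.5,-8.8,0,0,0,0]])

```text
time_s: 8.45
tool_pos: [625.5, -127.3, 184.6]
ee_rot: [[0.171, 0.695, 0.698], [-0.985, 0.121, 0.121], [-0.0, -0.709, 0.706]]
wrist_force: [0.1, -0.1, -1.3]
width: 27.2
```

```bash
python3 look.py 8 190
```

```text
t 8.6 tcp [ 625.5 -127.3  184.7] w 27.4 F [-0.   0.7 -0.8] j [  4. -26. -32.  -7. -39.  99.]
shift [-0.1  3.6 -3.5] turn [ 0.11 -0.1   0.08]
handle [ 611.77389033 -129.70613286  195.07400595]
[[247.9 347.1]] [[252.3 267.9]]
[[322.7 347. ]] [[317.9 267.8]]
btn [[285.9 241.3]]
```

View pics/sc8c.png

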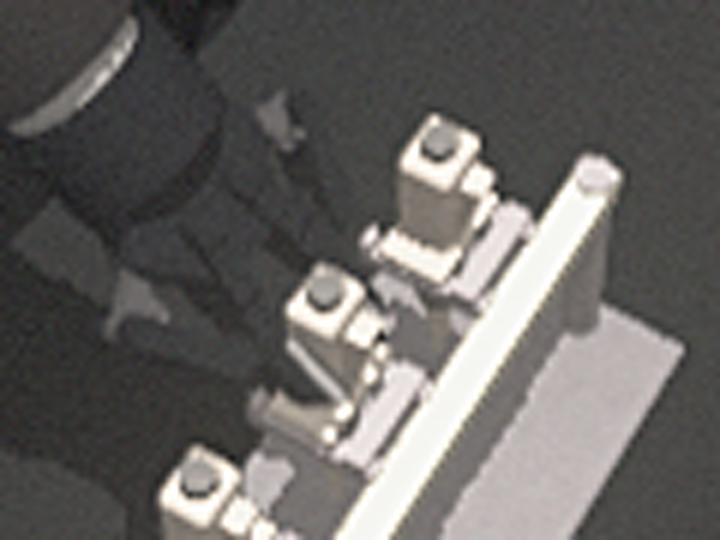

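View pics/s8c.png

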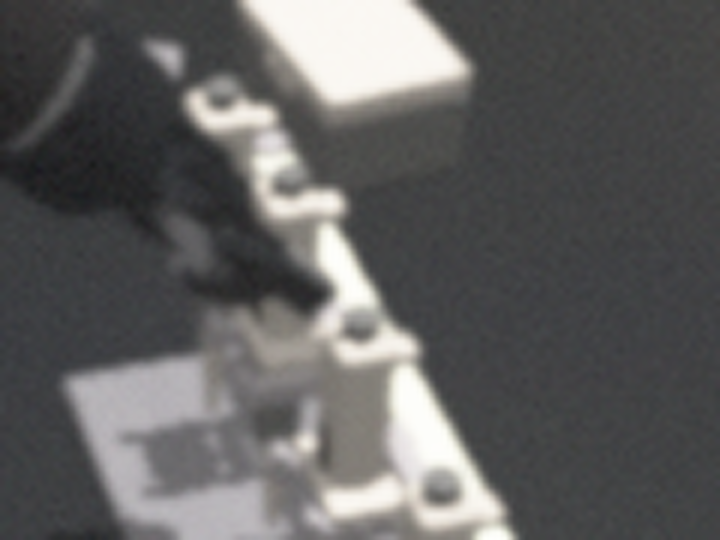

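```bash
python3 -c "
from fit import *
a=lambda x,y:u(210,200,6,(x,y)); d=lambda x,y:u(270,170,6,(x,y))
q=[619.9,-172.8,np.radians(10)]
for n,p,r in [('A',(437,142),(222,90)),('M',(197,478),(362,322)),('ours',(325,291),(288,178))]:
  P=tri([S,D],[a(*p),d(*r)]); v=P-[q[0],q[1],0]; c,s=np.cos(q[2]),np.sin(q[2]); print(n,P.round(1),'rack',(c*v[0]+s*v[1]).round(1),(-s*v[0]+c*v[1]).round(1), (proj(S,P)[0]-a(*p)).round(1))
"
```

```text
A [595.7 -42.1 225. ] rack -1.2 132.9 [0.1 0.2]
M [ 627.7 -218.9  233.7] rack -0.3 -46.8 [0.1 0.3]
ours [ 612.1 -129.   238.5] rack -0.1 44.5 [0.  0.1]
```

move_arm(commands=[[0,0.7,-0.7,0,0,0,0],[0,1.4,-1.4,0,0,0,0],[0,2.1,-2.1,0,0,0,0],[0,2.5,-2.5,0,0,0,0],[0,2.5,-2.5,0,0,0,0]])

```text
time_s: 9.22
tool_pos: [625.5, -127.3, 181.1]
ee_rot: [[0.171, 0.695, 0.698], [-0.985, 0.121, 0.121], [-0.0, -0.709, 0.706]]
wrist_force: [0.2, -0.5, -1.9]
width: 27.4
```

```bash
python3 -c "
from h import *
for i in range(3):
  s=bot.read_state(); print(s['tool_pos'].round(1),s['wrist_force'].round(1),s['ft_torque'].round(2)); snap('wrist','tmp')"
```

```text
[ 625.5 -127.3  181.1] [ 0.2 -0.5 -1.9] [-0.43  2.22  0.02]
[ 625.6 -127.3  181.2] [ 1.  -0.9 -1. ] [-0.38  2.29 -0.03]
[ 625.6 -127.3  181.3] [ 1.   0.2 -0.6] [-0.36  2.24  0.  ]
```

move_arm(commands=[[0,0.4,-0.4,0,0,0,0],[0,0.7,-0.7,0,0,0,0],[0,1.0,-1.0,0,0,0,0],[0,1.0,-1.0,0,0,0,0],[0,1.0,-1.0,0,0,0,0]])

```text
time_s: 10.0
tool_pos: [625.6, -127.3, 179.8]
ee_rot: [[0.171, 0.695, 0.698], [-0.985, 0.121, 0.121], [-0.0, -0.708, 0.706]]
wrist_force: [-0.6, -0.1, -1.3]
width: 27.3
```

```bash
python3 look.py 9 190; python3 -c "
from h import *
s=bot.read_state(); print(s['wrist_force'].round(1),s['ft_torque'].round(2))"
```

```text
t 10.15 tcp [ 625.6 -127.3  179.9] w 27.3 F [ 0.2 -0.3 -2.3] j [  4. -26. -32.  -7. -39. 100.]
shift [-0.1  0.2 -0.1] turn [ 0.1  -0.1   0.08]
handle [ 611.7922544  -129.71562355  190.22283057]
[[246.9 346.3]] [[251.5 265.3]]
[[323.7 346.2]] [[318.7 265.2]]
btn [[286.  241.2]]
[ 0.2 -0.3 -2.3] [-0.41  2.26  0.05]
```

View pics/sc9c.png

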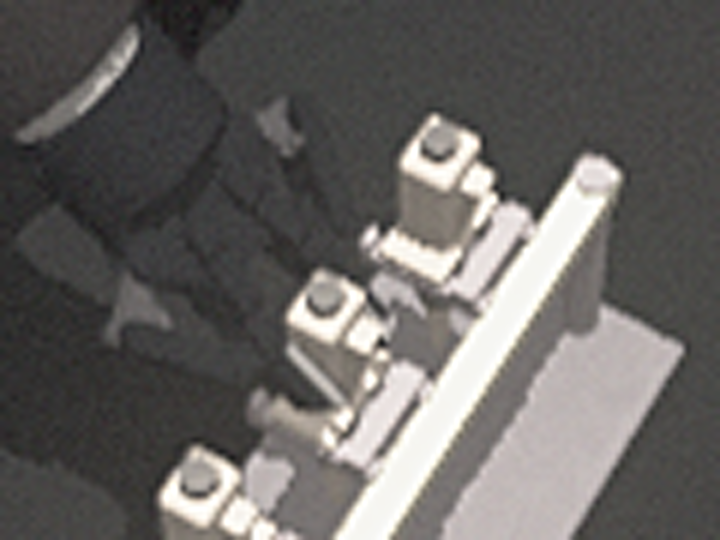

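View pics/s9c.png

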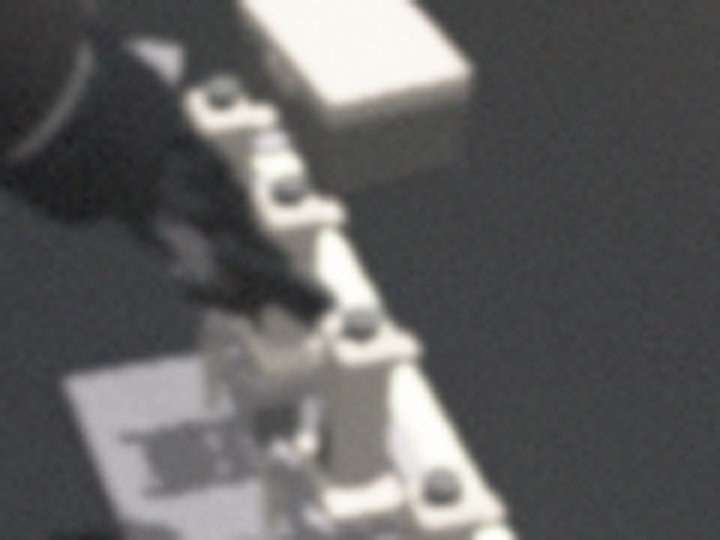

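move_arm(commands=[[0,0.2,-0.2,0,0,0,0],[0,0.4,-0.4,0,0,0,0],[0,0.6,-0.6,0,0,0,0],[0,0.7,-0.7,0,0,0,0],[0,0.7,-0.7,0,0,0,0]])

```text
time_s: 10.78
tool_pos: [625.5, -127.3, 178.7]
ee_rot: [[0.171, 0.695, 0.698], [-0.985, 0.121, 0.121], [-0.0, -0.708, 0.706]]
wrist_force: [0.1, -0.5, -1.3]
width: 27.4
```

move_arm(commands=[[0,0.2,-0.2,0,0,0,0],[0,0.4,-0.4,0,0,0,0],[0,0.6,-0.6,0,0,0,0],[0,0.7,-0.7,0,0,0,0],[0,0.7,-0.7,0,0,0,0]])

```text
time_s: 11.4
tool_pos: [625.8, -127.4, 178.8]
ee_rot: [[0.171, 0.696, 0.697], [-0.985, 0.121, 0.121], [0.0, -0.707, 0.707]]
wrist_force: [-2.3, 1.1, 2.1]
width: 27.4
```

Contact: the upward force rose by about 3.5 N and the height stalled at handle z ≈ 189, which is the seat level rather than the lip level of 196. Releasing.

move_arm(commands=[[0,0,0,0,0,0,0.36],[0,0,0,0,0,0,0.42],[0,0,0,0,0,0,0.5],[0,0,0,0,0,0,0.55],[0,0,0,0,0,0,0.55]])

```text
time_s: 12.02
tool_pos: [625.5, -127.3, 177.8]
ee_rot: [[0.171, 0.695, 0.698], [-0.985, 0.121, 0.121], [-0.0, -0.708, 0.706]]
wrist_force: [-0.3, 0.6, -0.6]
width: 46.8
```

```bash
python3 look.py 10 190
```

```text
t 12.175 tcp [ 625.5 -127.3  177.8] w 47.0 F [-0.4  0.7 -0.4] j [  4. -26. -33.  -7. -38. 100.]
shift [-0.1 -1.3  1.4] turn [ 0.11 -0.1   0.08]
handle [ 611.75915361 -129.68133695  188.14440101]
[[246.5 346. ]] [[251.2 264.2]]
[[324.2 345.9]] [[319.1 264.1]]
btn [[285.9 241.4]]
```

View pics/w10.png

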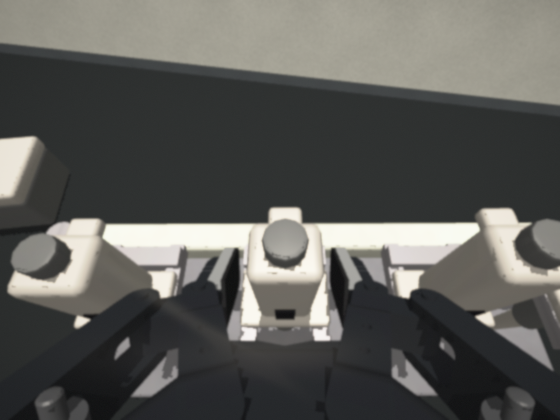

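View pics/sc10c.png

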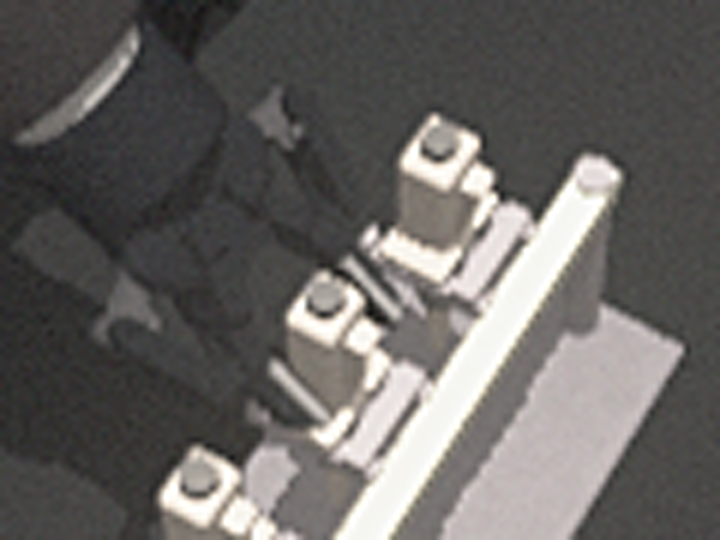

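move_arm(commands=[[0,-8,0,0,0,0,0.55],[0,-25,0,0,0,0,0.55],[0,-50,0,0,0,0,0.55],[0,-85,0,0,0,0,0.55],[0,-120,0,0,0,0,0.55]])

```text
time_s: 12.8
tool_pos: [541.0, -142.0, 264.1]
ee_rot: [[0.172, 0.696, 0.698], [-0.985, 0.121, 0.122], [0.0, -0.708, 0.706]]
wrist_force: [1.6, -0.3, 0.6]
width: 47.0
```

```bash
python3 look.py 11 190; python3 -c "
from h import *
a=cv2.imread('pics/w11.png');cv2.imwrite('pics/w11d.png',cv2.resize(a[200:420,160:420],None,fx=2.7,fy=2.7,interpolation=2))"
```

```text
t 12.95 tcp [ 541.8 -142.3  266.4] w 46.8 F [ 0.4  0.6 -1.3] j [  2. -40. -32.  -7. -53. 100.]
shift [ -0.7 121.5  -1.5] turn [-0.2  -0.07  0.15]
handle [ 527.95001367 -144.67980878  276.69700246]
[[262.5 255.3]] [[264.1 213.4]]
[[306.4 255.3]] [[304.6 213.3]]
btn [[286.1 240.5]]
```

View pics/w11.png

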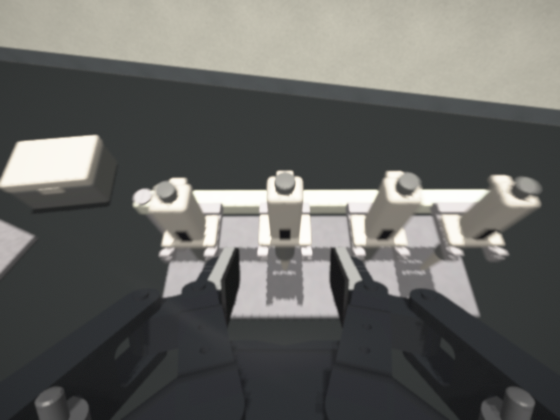

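View pics/w11d.png

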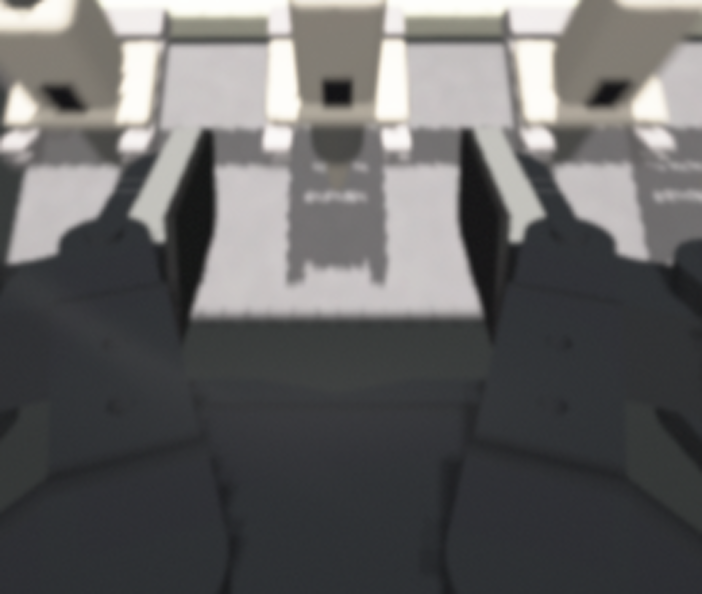

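View pics/sc11c.png

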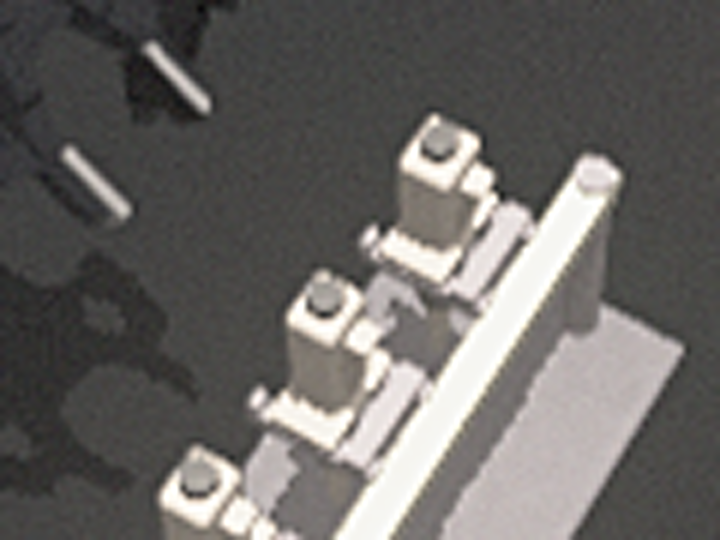

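View pics/s11c.png

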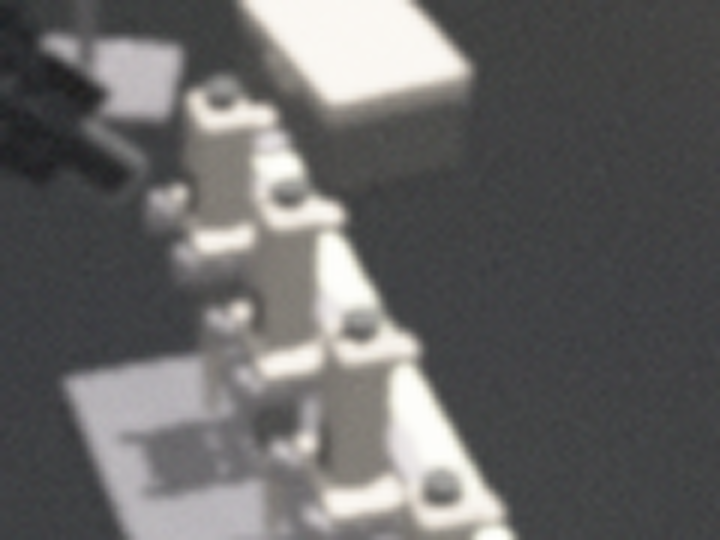

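The collar sits behind both front lips (crop pixels (277,138) and (397,138)), just like its neighbours. The neighbours' buttons are where they were before, at (437,142) and (197,478).

move_arm(commands=[[0,0,0,0,0,0,0.55],[0,0,0,0,0,0,0.55],[0,0,0,0,0,0,0.55],[0,0,0,0,0,0,0.55],[0,0,0,0,0,0,0.55]])

```text
time_s: 13.58
tool_pos: [542.2, -141.8, 262.6]
ee_rot: [[0.172, 0.695, 0.698], [-0.985, 0.121, 0.121], [-0.0, -0.709, 0.705]]
wrist_force: [-0.0, 0.9, 0.3]
width: 46.8
```

```bash
python3 -c "
from h import *
print(bot.hand_in())"
```

```text
the job is handed in; nothing more can be done
None
```

The white pipette now hangs upright on the empty fork, and I handed the job in at about 13.6 s. I gripped it by its flat sides, lifted it straight out of the rest and turned it upright. It then went in between the prongs from the front, and I lowered it slowly until I felt about 3.5 N of contact before letting go.

**Last checks:**
- **Seating:** the wrist, scene and side pictures show it upright, with its collar down behind both front lips, like its neighbours.
- **Bystanders:** the two nearest pipettes are at the same pixels in the scene picture as before. The tip box is also where it was in the side picture. The bottle was about 200 mm clear of the path, but I took no close look at it afterwards.
- **Arm:** the gripper is clear of everything, and the wrist force is back near zero.

**One disagreement:** with the collar still a little above the prongs, the side and scene cameras put the button about 4 mm lower than the arm's own position did. Contact came at handle z ≈ 189, against the expected 190, so the arm's figure was the right one.

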